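# Slide the shelf board home into its notches

### The job

A shelf board with a jar standing on it lies loose on the two rails of a small open-topped cabinet carcass. With the fingertips, push the board along its rails towards the carcass's back panel until you feel it drop into the locating notches, and leave it there level and fully seated, the jar still standing on it. Do not lift the board, do not touch the jar and leave the other things on the bench where they are.

Things in the scene. Friction and masses are not known exactly. Their poses are not given: they have to be found in the camera images.
- carcass: Fixed carcass of pale wood, open at top and front. Origin on the bench under its middle; x points along the rails from the open front (x = -185 mm) to the back panel (inner face x = +151 mm), z up. Base 12 mm thick; two side cheeks 15 mm thick, inner faces at y = +-78 mm; cheeks and back panel are 85 mm high.
- front (a point): Middle of the carcass's open front end, level with the rail tops, 45 mm above the bench. A rail 18 mm wide runs inside each cheek, empty between them. Each rail has two notches, 22 mm long, 8 mm deep, 120 mm apart, alike on both rails; how far along the carcass they lie differs from start to start and is not given.
- board_end (a point): Centre of the board's end face towards the open front, 150 mm wide, 18 mm tall: the face to push. x along the board away from it, z up. 66 mm above the bench on the rails, 58 mm once the board has dropped 8 mm. It has 45 to 90 mm to go; sliding takes about 1 to 6 N. Pushed at up to 50 mm/s it surely drops in. In the notches (3 mm play) the board stops dead.
- board: Loose pale shelf board 165 mm long (x, along the rails), 150 wide, 18 thick, 0.24 to 0.48 kg, 3 mm play to each cheek; top 75 mm above the bench at first. Beneath it two cross battens, 16 mm long in x, 12 mm tall, at x = +-60 mm, ride on the rails. Origin midway between the battens at their undersides; axes as point board_end.
- jar: Small glass jar with a steel cap, 44 mm across and 50 mm tall, standing on the board near its middle or towards the back panel; its centre is at least 95 mm from the board's pushed end face. Origin at the centre of its underside. Not to be touched.
- glue: Bystander: white glue bottle, 54 mm across and 150 mm tall, standing beside the carcass; origin at the centre of its underside.
- offcut: Bystander: dark wooden offcut block 90 x 45 x 30 mm lying beside the carcass; origin at the centre of its underside.
- hammer: Bystander: hammer lying on the bench.
- driver: Bystander: screwdriver lying on the bench.
- mug: Bystander: mug 80 mm across and 90 mm tall; origin at the centre of its underside.
- tape: Bystander: tape measure 70 x 36 x 65 mm standing on the bench; origin at the centre of its underside.
Mind the look-alikes: they are no part of the job. Leave any black look-alike of the board alone.

How it is judged (in metres and radians):
At the end, for the whole second after the job is handed in: The board's end-face point is 55 to 60.5 mm above the bench (both battens in their notches), the board level within 0.025 rad and at rest, its end face 23 to 82 mm in front of the carcass's origin; the jar stands on the board within 0.1 rad of upright, at rest (z of board_end in the frame of carcass between 0.055 and 0.0605 m and angle between board's own z axis and vertical below 0.025 rad and x of board_end in the frame of carcass between -0.082 and -0.023 m and linear speed of board below 0.01 m/s and angle between jar's own z axis and vertical below 0.1 rad and z of jar in the frame of board between 0.025 and 0.036 m and linear speed of jar below 0.02 m/s); the robot touches nothing.
It fails at once if the board is lifted: its pushed end rises more than 8 mm above its height on the rails, or it tilts by more than 0.12 rad (z of board_end in the frame of carcass above 0.074 m or angle between board's own z axis and vertical above 0.12 rad).
It fails at once if the jar is touched by the robot, tipped by more than 0.4 rad, or lifted off the board (contact force between any of the arm, the fingers and jar above 0.5 N or angle between jar's own z axis and vertical above 0.4 rad or z of jar in the frame of board above 0.045 m).
It fails at once if another thing on the bench is moved by more than 25 mm (distance of any of glue, offcut, hammer, driver, mug, tape from where it was at the start of the episode above 0.025 m).
It also fails if it takes over 35 s, if anything falls off the work surface, if the arm or the gripper's body presses on something with over 40 N, if the wrist force passes 120 N, or if a joint passes its speed limit or range.

### The arm

A 6-joint arm with a two-finger parallel gripper is mounted at the origin on the work surface. World frame = base frame: x ahead of the robot, y to its left, z up, the work surface at z = 0. Lengths are in m, angles in degrees, forces in N, time in s.
With the tool pointing down it reaches from about 0.3 to 0.875 m from the base axis. Payload 6.4 kg.
Tool frame: the origin (TCP) lies midway between the tips of the shut fingers; the grasp point (between the pads) lies 19 mm behind it; x points along the fingers, y is the direction in which the jaws open and shut, and the axes are right-handed (so a half turn about x gives the same grasp; the last joint's range is limited). The gripper opens to 88 mm and grips with 3 to 60 N. Pads are 18 mm wide; open, the fingers measure 123 mm over their backs; the gripper's body (75 mm by 187 mm) begins 45 mm behind the grasp point.
Start: joints at [-81.606, 10.359, 92.074, -0, 77.567, -11.82], TCP at [0.199, -0.54, 0.239] pointing down, gripper open.
Joint ranges: [-171.53, 171.53], [-51.25, 118.39], [17.06, 147.69], [-65.23, 245.23], [0, 150.52], [-178.68, 178.68]. Speed limits (degrees/s): [147.25, 147.25, 172.46, 180, 180, 180].

### API

Orientations are given as a 3x3 rotation matrix whose columns are the frame's x, y, z axes.
In Python, from cell import robot, capture, calibration, workorder gives the robot as it stands.
- The arm moves only by the tool drive_tool, never from a script. Its argument "targets" is a list that holds one entry, the list of rows, each a list of 4 numbers: the shift along the tool's x, y, z in mm, then the turn about the tool's x in degrees. A call has 1 to 5 rows; each row shifts and turns the commanded pose from where the row before left it, along the tool's axes as they then stand; what a row does not reach is not made up. A row lasts 1/8 s, in which the tool goes at most 62.5 mm and 10.7 degrees, less where a joint would pass 70% of its speed; a pose out of reach is approached as far as the arm can. A call with a gripper value outside its range is refused whole. "fingers" is the gripper's target within -1 to 1 (shut at 1, half-way at 0, fully open at -1), set as the call begins (left out, the last holds). The fingers move at their own pace and stop on an object; "newtons" is the grip in N (left out, the last holds). Time passes only in rows, so rows that do not move let the fingers close. It gives the time, the measured TCP pose, the force and the opening at its end, in the units of the state.
- robot.sense(): the state, without advancing time (a new reading comes with each control period).
- capture(name): name is "side" or "top"; returns the picture (400x640x3 uint8, blue, green, red); there is no depth.
- calibration(name): a dict with "mtx" (3x3 intrinsics, pixels), "D" ([k1, k2, p1, p2, k3] as OpenCV has them; the pictures are not rectified), "cam_to_world" (4x4, takes a point from camera to world coordinates). Camera axes: x right, y down, z forward; pixel columns grow to the right and rows downward; lengths in m; the calibration is good to about 2 mm. A picture is of the moment at which its call begins. calibration takes no time and is no camera call.
- workorder.finish_job(): hands the job in, once; it reports no verdict.
The state is a dict: "time": time; "joints": joint angles; "joint_vel": joint speeds; "effort": joint torques, N m; "position": TCP position; "tool_rot": TCP orientation; "wrist_force": force on the tool from outside, world axes, zero at the start; "moment": the same for the moment, N m; "width": opening from 0.0 (shut) to 1.0 (fully open).
Only numpy, scipy, OpenCV 4.12 (cv2) and the standard library are available. Lean on these libraries where they do the work, as an engineer would, in place of code of your own. Each camera call takes 0.05 s, during which the arm holds its last target.

## Working session

There is one attempt and no reset: what is moved stays moved. The work goes in short steps, Python scripts to look and compute and a tool call to move; the robot and the scene stay as the last step left them, time stands still between calls to the robot, and variables do not carry over. Pictures are saved under pics/ and viewed, and the job is handed in when it is done.

Besides the shell and the picture viewer there is one more tool, called after "Call:" as name(argument=value, ...), one argument or row to a line, values as JSON. drive_tool: Moves the arm, as the interface text tells. Its arguments: {"type":"object","properties":{"targets":{"type":"array","items":{"type":"array","items":{"type":"array","items":{"type":"number"}}}},"fingers":{"type":"number"},"newtons":{"type":"number"}},"required":["targets"]}

```bash
mkdir -p pics
python3 - <<'E'
from cell import robot,capture,calibration
import cv2
for n in("top","side"):
    cv2.imwrite(f"pics/{n}0.png",capture(n)); c=calibration(n); print(n,c)
print(robot.sense())
E
```

```text
top {'mtx': array([[431.32214713,   0.        , 313.08113002],
       [  0.        , 431.32214713, 195.1472659 ],
       [  0.        ,   0.        ,   1.        ]]), 'D': array([-0.05406836,  0.        ,  0.        ,  0.        ,  0.        ]), 'cam_to_world': array([[-0.00176521, -0.99080068,  0.13531774,  0.36012375],
       [-0.99965484,  0.00529538,  0.02573251,  0.05644431],
       [-0.02621235, -0.13522561, -0.99046804,  1.22584551],
       [ 0.        ,  0.        ,  0.        ,  1.        ]])}
side {'mtx': array([[379.20533403,   0.        , 324.01221023],
       [  0.        , 379.20533403, 205.69993411],
       [  0.        ,   0.        ,   1.        ]]), 'D': array([-0.08715122,  0.        ,  0.        ,  0.        ,  0.        ]), 'cam_to_world': array([[-0.99774728, -0.04695569,  0.04791174,  0.47571148],
       [-0.06532455,  0.51751085, -0.85317948,  0.98730747],
       [ 0.01526679, -0.85438731, -0.5194124 ,  0.64274555],
       [ 0.        ,  0.        ,  0.        ,  1.        ]])}
{'time': 0.1, 'joints': array([-8.16054975e+01,  1.03959738e+01,  9.21230698e+01, -1.05401639e-03,
        7.75653449e+01, -1.18207232e+01]), 'joint_vel': array([ 0.02493527, -0.05895384, -0.17428918, -0.06689632, -0.1148473 ,
        0.04396265]), 'effort': array([ 6.12626209e-04, -4.34818053e+01, -3.42697692e+01,  7.04312255e-02,
        3.40172311e-02, -2.99568455e-05]), 'position': array([ 0.19862857, -0.53912698,  0.23794063]), 'tool_rot': array([[-2.32791761e-04,  3.45551142e-01, -9.38399890e-01],
       [ 1.45445536e-03, -9.38398806e-01, -3.45551104e-01],
       [-9.99998915e-01, -1.44530220e-03, -2.84137199e-04]]), 'wrist_force': array([ 0.01124176,  0.04775633, -0.28280615]), 'moment': array([ 0.03489136, -0.02344695, -0.02453825]), 'width': 1.0000435791244946}
```

View pics/top0.png

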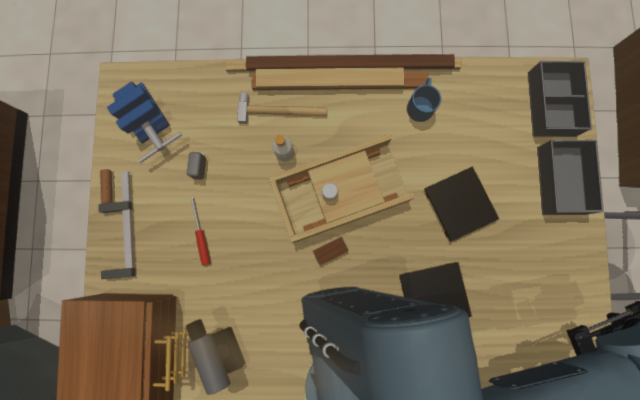

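View pics/side0.png

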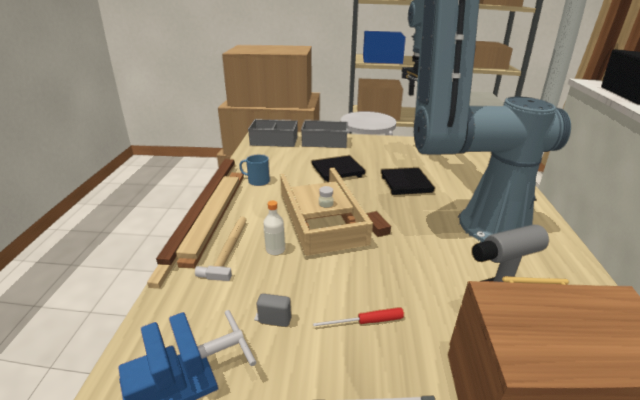

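The top view shows the carcass at about (342,190). Its back panel is on the left near (285,208) and its open front is on the right near (400,172). The pale board with the jar sits inside at about (345,188). The black slabs at (461,204) and (436,290) are the look-alikes, so I'll leave them alone. Next I'll enlarge the carcass.

Run:
```python
import cv2
i=cv2.imread("pics/top0.png")[130:250,260:420]
cv2.imwrite("pics/top0c.png",cv2.resize(i,None,fx=5,fy=5,interpolation=cv2.INTER_CUBIC)[:600])
i=cv2.imread("pics/side0.png")[160:260,260:400]
cv2.imwrite("pics/side0c.png",cv2.resize(i,None,fx=5.5,fy=5.5,interpolation=cv2.INTER_CUBIC))
```

```text
(no output)
```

View pics/top0c.png

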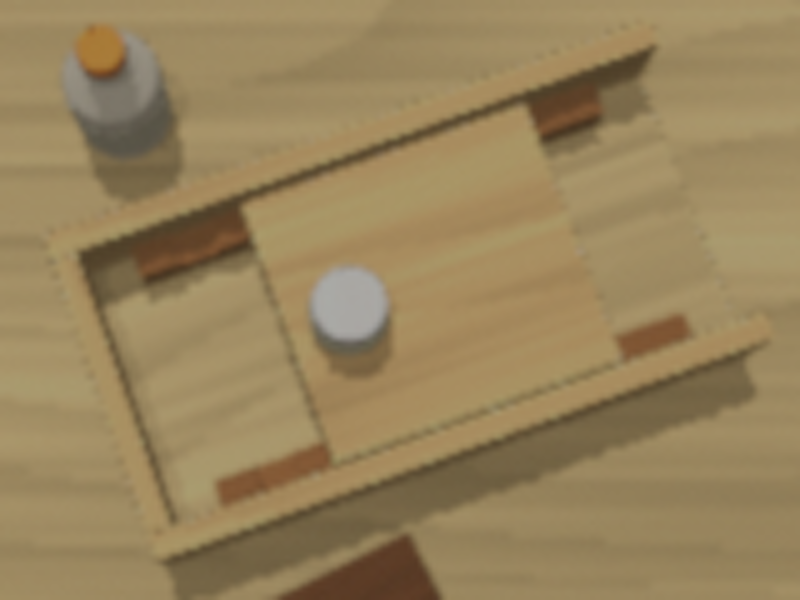

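View pics/side0c.png

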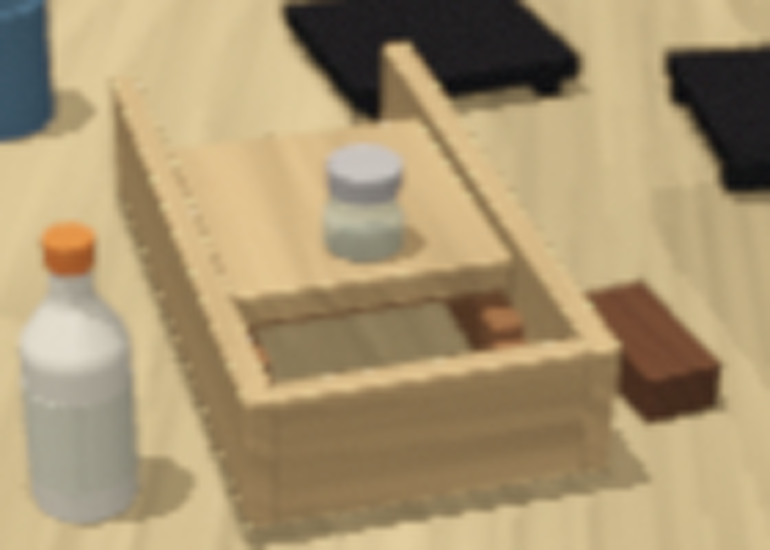

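The crop confirms the pale board. Its pushed end edge runs from (366,151) to (384,201) in the full image. The jar is near (330,192), towards the back panel. The edges come next.

```bash
cat > h.py <<'E'
import numpy as np,cv2
from cell import calibration
def ray(n,pts,z):
    c=calibration(n);T=c["cam_to_world"]
    u=cv2.undistortPoints(np.array(pts,float).reshape(-1,1,2),c["mtx"],c["D"]).reshape(-1,2)
    d=np.c_[u,np.ones(len(u))]@T[:3,:3].T;o=T[:3,3]
    return o+d*((z-o[2])/d[:,2])[:,None]
crop=lambda p:np.array(p,float)/5+[260,130]-0.4
def proj(n,P):
    c=calibration(n);M=np.linalg.inv(c["cam_to_world"])
    return cv2.projectPoints(np.array(P,float),cv2.Rodrigues(M[:3,:3])[0],M[:3,3],c["mtx"],c["D"])[0].reshape(-1,2)
E
python3 - <<'E'
from h import *
C=ray("top",crop([(48,238),(163,558),(648,26),(770,341)]),.085)
B=ray("top",crop([(245,206),(330,463),(530,105),(620,356)]),.075)
J=ray("top",crop([(350,304)]),.125)
print(C,B,J)
d=np.linalg.norm
print("carcass len/width (expect ?/186)",d(C[2]-C[0]),d(C[3]-C[1]),d(C[0]-C[1]),d(C[2]-C[3]))
print("board 165/150",d(B[0]-B[2]),d(B[1]-B[3]),d(B[0]-B[1]),d(B[2]-B[3]))
v=(C[0]-C[2])+(C[1]-C[3])+B[0]-B[2]+B[1]-B[3];v/=d(v);print("dir",v,np.degrees(np.arctan2(v[1],v[0])))
F=(C[2]+C[3])/2; O=F+.185*v
w=np.array([-v[1],v[0],0])
for n,P in(("C",C),("B",B),("J",J)): print(n,np.c_[(P-O)@v,(P-O)@w].round(4))
for ed in((C[0]-C[2]),(C[1]-C[3]),B[0]-B[2],B[1]-B[3],C[0]-C[1],C[2]-C[3],B[0]-B[1],B[2]-B[3]):print(np.degrees(np.arctan2(ed[1],ed[0])))
print("O",O)
E
```

```text
[[ 0.56543074  0.20428707  0.085     ]
 [ 0.39369687  0.14138941  0.085     ]
 [ 0.6803741  -0.12110488  0.085     ]
 [ 0.50743587 -0.1813412   0.085     ]] [[ 0.58415836  0.09840053  0.075     ]
 [ 0.44428272  0.0530401   0.075     ]
 [ 0.63920695 -0.0571557   0.075     ]
 [ 0.50104367 -0.10278027  0.075     ]] [[0.52264697 0.04241768 0.125     ]]
carcass len/width (expect ?/186) 0.3450969362941708 0.34218651110796805 0.18288968468618477 0.18312849949812657
board 165/150 0.16500935892228627 0.16583664558795624 0.14704680714443877 0.14550152415806572
dir [-0.33443119  0.94242017  0.        ] 109.53795271340844
C [[ 0.1596 -0.0921]
 [ 0.1577  0.0908]
 [-0.1855 -0.0916]
 [-0.1845  0.0916]]
B [[ 0.0535 -0.0743]
 [ 0.0575  0.0727]
 [-0.1115 -0.0742]
 [-0.1083  0.0713]]
J [[0.0213 0.0024]]
109.45555779544311
109.41383654193837
109.48796946767247
110.01525185273589
20.11529360889972
19.20379896242283
17.967421016893745
18.27436653874771
O [0.53203522 0.02312469 0.085     ]
```

The sizes check out: the board measures 165 x 147 mm and the carcass 183 mm wide. The push direction is yaw 109.5°, and the end face is at carcass x ≈ -0.110. I'll turn the tool about 90.7° so the fingers spread across the end face, then set the fingers half-open.

Call:
drive_tool(
  targets=[
    [[0, 0, 0, 10], [0, 0, 0, 10], [0, 0, 0, 10], [0, 0, 0, 10], [0, 0, 0, 10]],
  ],
  fingers=0,
)

```text
time: 0.72
position: [0.1987, -0.5393, 0.2382]
tool_rot: [[-0.0, -0.502, -0.865], [0.001, -0.865, 0.502], [-1.0, -0.001, 0.001]]
wrist_force: [0.1, 0.6, -0.1]
width: 0.5
```

Call:
drive_tool(
  targets=[
    [[0, 0, 0, 10], [0, 0, 0, 10], [0, 0, 0, 10], [0, 0, 0, 10.3], [0, 0, 0, 0]],
  ],
)

```text
time: 1.35
position: [0.1986, -0.5393, 0.2383]
tool_rot: [[-0.0, -0.94, -0.342], [0.001, -0.342, 0.94], [-1.0, -0.0, 0.001]]
wrist_force: [-0.4, -0.2, 0.5]
width: 0.502
```

```bash
cat > go.py <<'E'
import numpy as np,sys
from cell import robot
s=robot.sense();R=s["tool_rot"];p=s["position"];O=np.array([.532,.0231,0]);a=np.radians(109.5)
v=np.array([np.cos(a),np.sin(a),0]);w=np.array([-v[1],v[0],0])
print("t",s["time"],"carc",((p-O)@v*1e3).round(1),((p-O)@w*1e3).round(1),"z",(p[2]*1e3).round(1),"yaw z",np.degrees(np.arctan2(R[1,2],R[0,2])),"F v,w,z",(s["wrist_force"]@np.c_[v,w,[0,0,1]]).round(2),"width",s["width"],"joints",s["joints"].round(0))
if len(sys.argv)>1:
    t=[float(x)/1e3 for x in sys.argv[1:4]]
    print("tool shift mm",(R.T@(O+t[0]*v+t[1]*w+[0,0,t[2]]-p)*1e3).round(1))
E
python3 go.py -145 0 150
```

```text
t 1.35 carc -418.9 502.0 z 238.3 yaw z 110.00633290080957 F v,w,z [-0.08  0.43  0.49] width 0.5021789888191892 joints [-82.  10.  92.  -0.  78.  78.]
tool shift mm [  88.6 -504.4  269.4]
```

Call:
drive_tool(
  targets=[
    [[0, -50, 27, 0.5], [0, -50, 27, 0], [0, -50, 27, 0], [0, -50, 27, 0], [0, -50, 27, 0]],
  ],
)

```text
time: 1.98
position: [0.3902, -0.3273, 0.2387]
tool_rot: [[0.0, -0.942, -0.336], [-0.0, -0.336, 0.942], [-1.0, -0.0, -0.0]]
wrist_force: [0.6, -0.9, 0.9]
width: 0.499
```

Call:
drive_tool(
  targets=[
    [[0, -50, 27, 0], [0, -50, 27, 0], [0, -50, 27, 0], [0, -50, 27, 0], [0, 0, 0, 0]],
  ],
)

```text
time: 2.6
position: [0.5436, -0.1573, 0.2384]
tool_rot: [[0.0, -0.94, -0.341], [0.001, -0.341, 0.94], [-1.0, -0.0, 0.001]]
wrist_force: [-0.8, -0.4, 0.1]
width: 0.503
```

```bash
python3 go.py -145 0 150
```

```text
t 2.6 carc -173.9 49.3 z 238.4 yaw z 109.95069321355172 F v,w,z [-0.15  0.87  0.09] width 0.5029795892584821 joints [-28.   9.  93.   0.  77. 132.]
tool shift mm [ 88.4 -49.5  28.4]
```

Call:
drive_tool(
  targets=[
    [[0, -49, 28, 0.5], [30, 0, 0, 0], [30, 0, 0, 0], [29, 0, 0, 0], [0, 0, 0, 0]],
  ],
)

```text
time: 3.22
position: [0.5765, -0.1179, 0.1471]
tool_rot: [[-0.006, -0.946, -0.326], [0.002, -0.326, 0.946], [-1.0, 0.005, 0.004]]
wrist_force: [-0.1, 0.1, -0.2]
width: 0.501
```

```bash
python3 go.py -145 0 55
python3 - <<'E'
from cell import capture
import cv2
i=capture("top")[110:250,260:440]
cv2.imwrite("pics/t1.png",cv2.resize(i,None,fx=4,fy=4,interpolation=cv2.INTER_CUBIC))
i=capture("side")[130:260,240:420]
cv2.imwrite("pics/s1.png",cv2.resize(i,None,fx=4,fy=4,interpolation=cv2.INTER_CUBIC))
E
```

```text
t 3.225 carc -147.8 5.1 z 147.1 yaw z 108.99788795244334 F v,w,z [ 0.15  0.05 -0.2 ] width 0.5010064049589709 joints [-23.  18.  94.  -0.  68. 138.]
tool shift mm [92.1 -5.5  2.5]
```

View pics/t1.png

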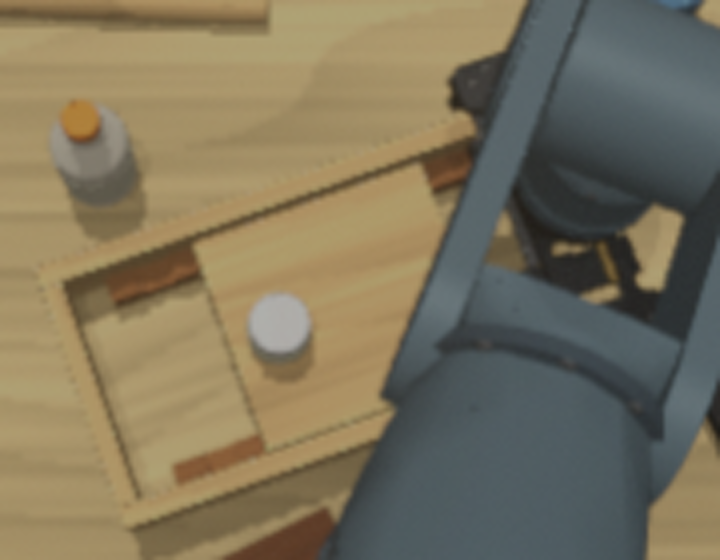

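View pics/s1.png

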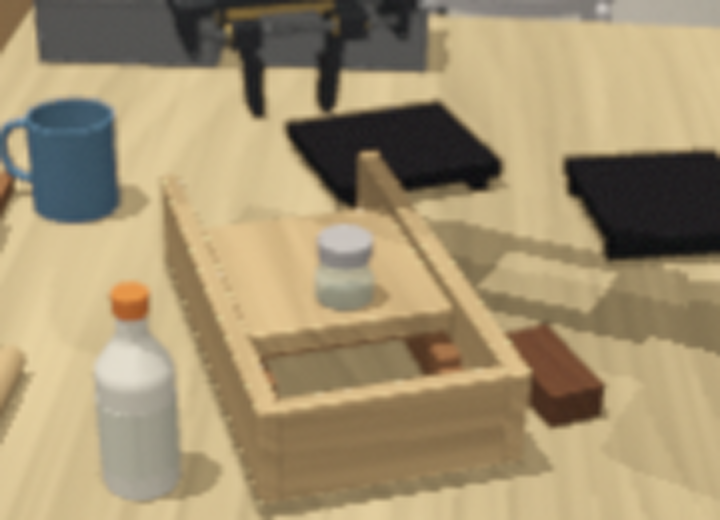

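The pictures show the fingers hanging above the open front. In the side crop they are at about (255,108) and (328,105), between the cheeks, with nothing else disturbed. I'll lower to z = 55 mm.

Call:
drive_tool(
  targets=[
    [[0, -5, 2, 0], [0, 0, 0, 0]],
  ],
)

```text
time: 3.58
position: [0.584, -0.1145, 0.1512]
tool_rot: [[0.002, -0.946, -0.325], [-0.001, -0.325, 0.946], [-1.0, -0.002, -0.002]]
wrist_force: [-0.3, 0.8, 0.9]
width: 0.502
```

```bash
python3 go.py -145 0 55
```

```text
t 3.575 carc -147.0 -3.1 z 151.2 yaw z 108.95118395377034 F v,w,z [0.87 0.03 0.9 ] width 0.5020732880603872 joints [-23.  18.  94.   0.  68. 139.]
tool shift mm [96.1  3.3  2.1]
```

Call:
drive_tool(
  targets=[
    [[25, 3, 0, -0.5], [25, 0, 0, 0], [25, 0, 0, 0], [21, 0, 0, 0], [0, 0, 0, 0]],
  ],
)

```text
time: 4.2
position: [0.5791, -0.1148, 0.0526]
tool_rot: [[-0.003, -0.943, -0.333], [0.001, -0.333, 0.943], [-1.0, 0.002, 0.002]]
wrist_force: [-0.6, -0.6, 0.8]
width: 0.504
```

Call:
drive_tool(
  targets=[
    [[0, 0, 0, 0], [0, 0, 0, 0]],
  ],
)

```text
time: 4.45
position: [0.5811, -0.1156, 0.0552]
tool_rot: [[0.002, -0.943, -0.333], [-0.001, -0.333, 0.943], [-1.0, -0.002, -0.002]]
wrist_force: [-0.5, 0.6, 0.4]
width: 0.5
```

```bash
python3 go.py -145 0 55
```

```text
t 4.45 carc -147.2 0.0 z 55.2 yaw z 109.4239748601774 F v,w,z [0.77 0.24 0.4 ] width 0.5003058415452237 joints [-23.  25.  96.  -0.  58. 138.]
tool shift mm [ 0.2 -0.   2.2]
```

I'm in position and in free space. Pushing along tool z at 4 mm per row (32 mm/s).

Call:
drive_tool(
  targets=[
    [[0, 0, 4, 0], [0, 0, 4, 0], [0, 0, 4, 0], [0, 0, 4, 0], [0, 0, 4, 0]],
  ],
)

```text
time: 5.08
position: [0.5733, -0.0961, 0.0537]
tool_rot: [[-0.0, -0.943, -0.333], [0.0, -0.333, 0.943], [-1.0, 0.0, 0.0]]
wrist_force: [0.3, 0.1, -0.4]
width: 0.497
```

Call:
drive_tool(
  targets=[
    [[0, 0, 4, 0], [0, 0, 4, 0], [0, 0, 4, 0], [0, 0, 4, 0], [0, 0, 4, 0]],
  ],
)

```text
time: 5.7
position: [0.5668, -0.0774, 0.0537]
tool_rot: [[0.0, -0.943, -0.332], [-0.0, -0.332, 0.943], [-1.0, -0.0, -0.0]]
wrist_force: [1.9, -1.3, -1.9]
width: 0.499
```

```bash
python3 go.py
python3 - <<'E'
from cell import capture
import cv2
i=capture("top")[110:250,260:440]
cv2.imwrite("pics/t2.png",cv2.resize(i,None,fx=4,fy=4,interpolation=cv2.INTER_CUBIC))
i=capture("side")[130:260,240:420]
cv2.imwrite("pics/s2.png",cv2.resize(i,None,fx=4,fy=4,interpolation=cv2.INTER_CUBIC))
E
```

```text
t 5.7 carc -106.4 0.7 z 53.7 yaw z 109.40559464272367 F v,w,z [-1.91 -1.35 -1.88] width 0.4992940241315442 joints [-20.  23.  99.  -0.  57. 141.]
```

View pics/s2.png

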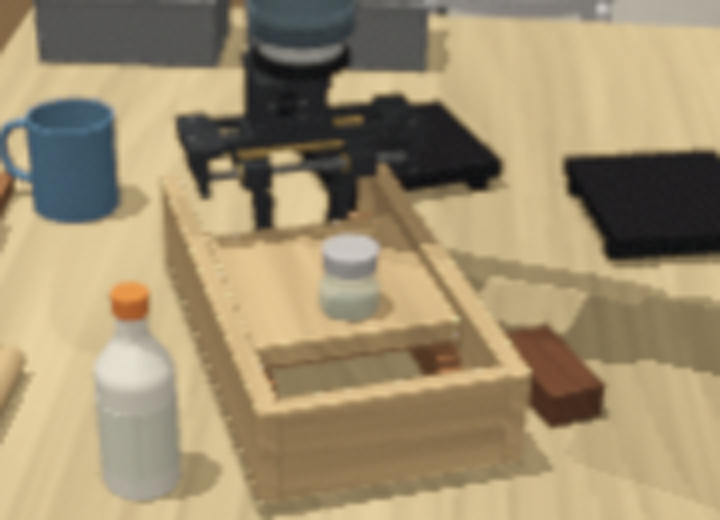

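View pics/t2.png

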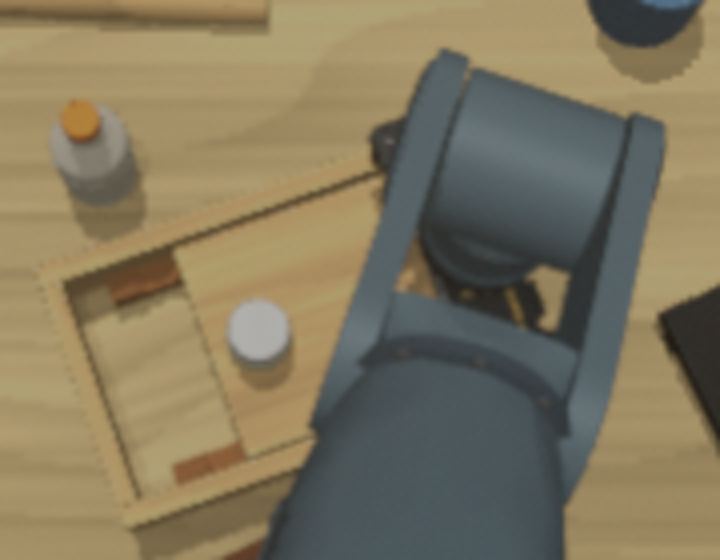

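The fingers are on the end face. The board has moved about 13 mm and stays straight, and the jar is upright. Pushing on.

Call:
drive_tool(
  targets=[
    [[0, 0, 4, 0], [0, 0, 4, 0], [0, 0, 4, 0], [0, 0, 4, 0], [0, 0, 4, 0]],
  ],
)

```text
time: 6.42
position: [0.5602, -0.0585, 0.0538]
tool_rot: [[0.0, -0.943, -0.332], [-0.0, -0.332, 0.943], [-1.0, -0.0, -0.0]]
wrist_force: [1.1, -3.1, -0.3]
width: 0.499
```

Call:
drive_tool(
  targets=[
    [[0, 0, 4, 0], [0, 0, 4, 0]],
  ],
)

```text
time: 6.68
position: [0.5575, -0.0509, 0.0538]
tool_rot: [[0.0, -0.943, -0.332], [-0.0, -0.332, 0.943], [-1.0, -0.0, -0.0]]
wrist_force: [1.2, -2.8, -0.2]
width: 0.501
```

```bash
python3 go.py
```

```text
t 6.675 carc -78.3 0.7 z 53.8 yaw z 109.41283777820553 F v,w,z [-3.04 -0.17 -0.17] width 0.5007515494797128 joints [-17.  22. 101.  -0.  57. 143.]
```

Sliding force is about 3 N. From here I'll take short steps and watch for the drop and the hard stop.

Call:
drive_tool(
  targets=[
    [[0, 0, 4, 0], [0, 0, 4, 0]],
  ],
)

```text
time: 6.92
position: [0.5546, -0.0431, 0.0537]
tool_rot: [[-0.0, -0.943, -0.332], [0.0, -0.332, 0.943], [-1.0, 0.0, 0.001]]
wrist_force: [0.2, -0.7, 0.1]
width: 0.502
```

Call:
drive_tool(
  targets=[
    [[0, 0, 4, 0]],
  ],
)

```text
time: 7.05
position: [0.5534, -0.0396, 0.0537]
tool_rot: [[-0.0, -0.943, -0.332], [-0.0, -0.332, 0.943], [-1.0, 0.0, -0.0]]
wrist_force: [1.0, -1.8, 0.3]
width: 0.497
```

Call:
drive_tool(
  targets=[
    [[0, 0, 4, 0]],
  ],
)

```text
time: 7.18
position: [0.5535, -0.0383, 0.0543]
tool_rot: [[0.003, -0.943, -0.334], [-0.005, -0.334, 0.943], [-1.0, -0.001, -0.006]]
wrist_force: [4.4, -19.8, -3.8]
width: 0.5
```

The force jumped to 20 N and the tool stopped, after a dip to 0.7 N that looks like the drop. Before anything else I'll look.

```bash
python3 go.py
python3 - <<'E'
from cell import capture
import cv2
i=capture("side")[130:260,240:420]
cv2.imwrite("pics/s3.png",cv2.resize(i,None,fx=4,fy=4,interpolation=cv2.INTER_CUBIC))
E
python3 go.py
```

```text
t 7.175 carc -65.0 0.2 z 54.3 yaw z 109.50302751729609 F v,w,z [-20.08   2.49  -3.82] width 0.5000238361085207 joints [-16.  21. 102.  -0.  56. 145.]
t 7.225 carc -65.1 0.2 z 54.4 yaw z 109.50631909088446 F v,w,z [-13.43   0.6   -2.44] width 0.498228734213482 joints [-16.  21. 102.  -0.  56. 145.]
```

View pics/s3.png

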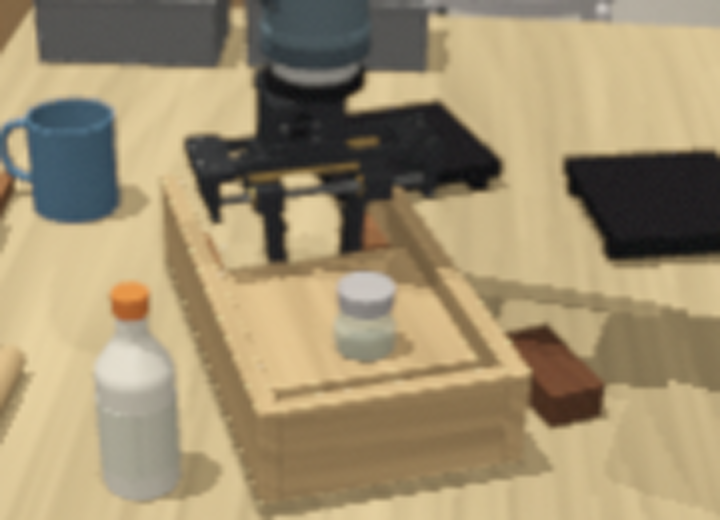

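The side view shows the board lower between the cheeks and the jar upright at about (366,315). I'll back straight off along -z, then raise the tool and check that the board is seated.

Call:
drive_tool(
  targets=[
    [[0, 0, -5, 0], [0, 0, -8, 0], [0, 0, -15, 0], [0, 0, -15, 0], [0, 0, 0, 0]],
  ],
)

```text
time: 7.85
position: [0.567, -0.0781, 0.0538]
tool_rot: [[0.001, -0.944, -0.331], [-0.0, -0.331, 0.944], [-1.0, -0.0, -0.0]]
wrist_force: [1.1, -0.1, 0.8]
width: 0.505
```

Call:
drive_tool(
  targets=[
    [[-30, 0, 0, 0], [-45, 0, 0, 0], [-50, 0, 0, 0], [-50, 0, 0, 0], [0, 40, -30, 0]],
  ],
)

```text
time: 8.48
position: [0.5419, -0.1177, 0.234]
tool_rot: [[0.009, -0.942, -0.336], [-0.003, -0.336, 0.942], [-1.0, -0.007, -0.006]]
wrist_force: [0.1, -1.3, -0.5]
width: 0.501
```

Call:
drive_tool(
  targets=[
    [[0, 40, -45, 0], [0, 40, -45, 0], [0, 40, -45, 0], [0, 40, -45, 0], [0, 0, 0, 0]],
  ],
)

```text
time: 9.1
position: [0.4458, -0.3445, 0.2286]
tool_rot: [[-0.0, -0.945, -0.327], [-0.0, -0.327, 0.945], [-1.0, 0.0, -0.0]]
wrist_force: [0.3, 0.6, -0.3]
width: 0.5
```

```bash
python3 go.py
python3 - <<'E'
from cell import capture
import cv2
for n in("top","side"):
    cv2.imwrite(f"pics/{n}4.png",capture(n))
i=cv2.imread("pics/top4.png")[130:250,260:420]
cv2.imwrite("pics/top4c.png",cv2.resize(i,None,fx=5,fy=5,interpolation=cv2.INTER_CUBIC))
i=cv2.imread("pics/side4.png")[160:260,260:400]
cv2.imwrite("pics/side4c.png",cv2.resize(i,None,fx=5.5,fy=5.5,interpolation=cv2.INTER_CUBIC))
E
```

```text
t 9.1 carc -317.8 204.0 z 228.6 yaw z 109.08748815843273 F v,w,z [ 0.48 -0.54 -0.27] width 0.5001530655776888 joints [-50.   9.  94.  -0.  76. 111.]
```

View pics/top4c.png

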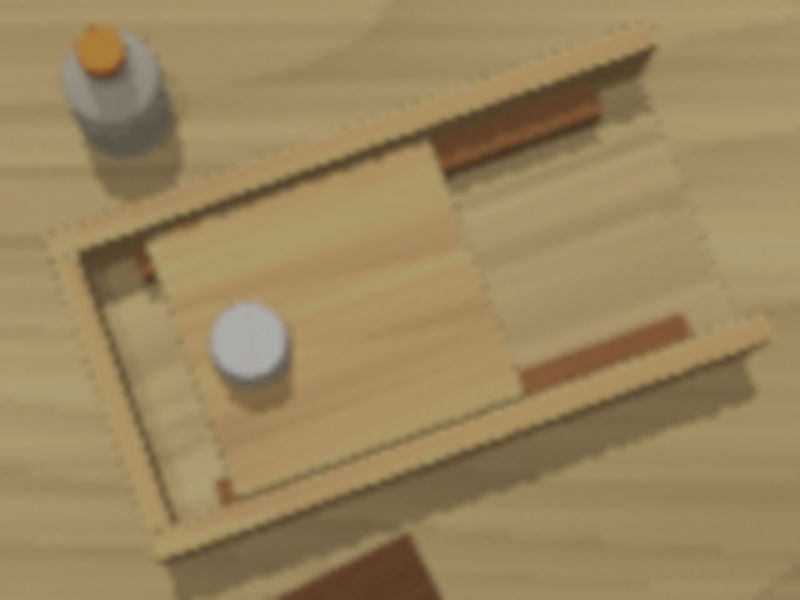

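View pics/side4c.png

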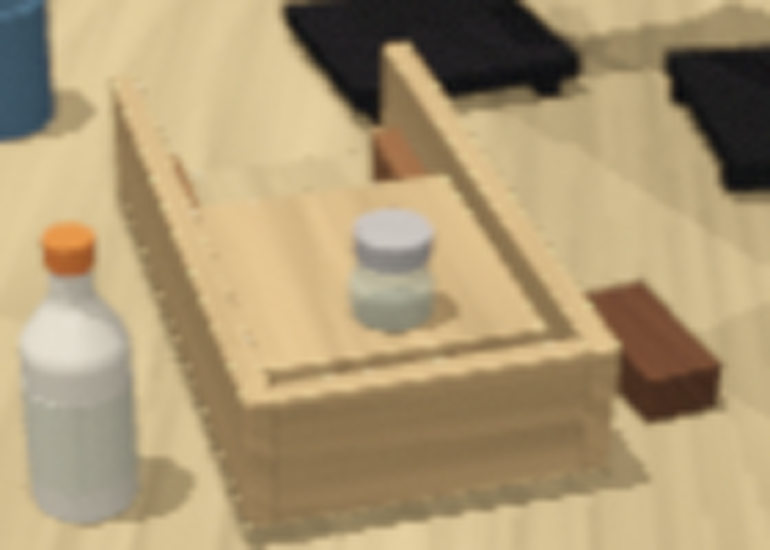

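View pics/side4.png

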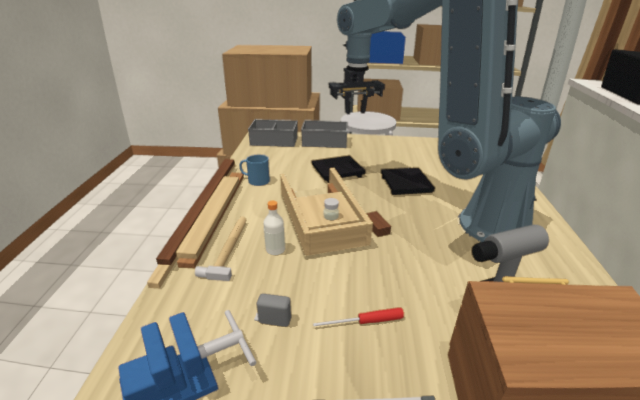

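Both views show the board seated towards the back panel and the jar upright. To get the board's height and level, I'll triangulate the corners that both cameras see, before and after.

Run:
```python
from h import *
sc=lambda p:np.array(p,float)/5.5+[260,160]-.41
def tri(a,b):
    P=[];q=[]
    for n,p in(("top",a),("side",b)):
        c=calibration(n);P.append(np.linalg.inv(c["cam_to_world"])[:3]);q.append(cv2.undistortPoints(p.reshape(-1,1,2),c["mtx"],c["D"]).reshape(-1,2).T)
    X=cv2.triangulatePoints(P[0],P[1],*q);return (X[:3]/X[3]).T
O=np.array([.532,.0231,0]);a=np.radians(109.5);v=np.array([np.cos(a),np.sin(a),0]);w=np.array([-v[1],v[0],0])
F=lambda X:np.c_[(X-O)@v,(X-O)@w,X[:,2]].round(4)
print("before front,back",F(tri(crop([(620,356),(330,463)]),sc([(425,122),(512,262)]))))
print("after  front,back",F(tri(crop([(522,395),(232,497)]),sc([(445,177),(548,328)]))))
print("cheek back corner/front",F(tri(crop([(163,558)]),sc([(617,350)]))))
print("after@67",F(ray("top",crop([(430,142),(522,395),(150,245),(232,497)]),.067)))
# prediction in side crop for the two corners at both heights
for z in(.067,.075):
    W=ray("top",crop([(522,395),(232,497)]),z); print(z,((proj("side",W)-[260,160]+.41)*5.5).round(1))
    W=ray("top",crop([(250,342)]),z+.05); print("cap",F(W),((proj("side",W)-[260,160]+.41)*5.5).round(1))
# motion of others
for n in("top","side"):
    d=cv2.absdiff(cv2.imread(f"pics/{n}0.png"),cv2.imread(f"pics/{n}4.png")).max(2)
    for nm,(x0,y0,x1,y1) in (dict(glue=(270,133,297,160),offcut=(312,238,350,266),hammer=(235,90,330,125),driver=(188,195,212,268),mug=(405,78,442,124),tape=(186,150,206,180)) if n=="top" else dict(glue=(263,200,286,255),hammer=(194,215,246,281),driver=(313,305,406,330),tape=(256,292,293,326),mug=(238,153,271,186),offcut=(368,210,392,235))).items():
        print(n,nm,d[y0:y1,x0:x1].max(),(d[y0:y1,x0:x1]>40).mean().round(3))
```

```text
before front,back [[-0.1079  0.0732  0.0723]
 [ 0.0572  0.0721  0.0733]]
after  front,back [[-0.0532  0.0716  0.0644]
 [ 0.113   0.0715  0.0676]]
cheek back corner/front [[0.1577 0.0902 0.0802]]
after@67 [[-0.054  -0.075   0.067 ]
 [-0.0525  0.0726  0.067 ]
 [ 0.1094 -0.0731  0.067 ]
 [ 0.113   0.0716  0.067 ]]
0.067 [[448.7 173.5]
 [548.3 329.1]]
cap [[0.0764 0.0024 0.117 ]] [[398.4 224.8]]
0.075 [[450.7 161.9]
 [550.2 315.4]]
cap [[0.0765 0.0035 0.125 ]] [[400.9 210.7]]
top glue 5 0.0
top offcut 12 0.0
top hammer 5 0.0
top driver 5 0.0
top mug 5 0.0
top tape 5 0.0
side glue 5 0.0
side hammer 5 0.0
side driver 5 0.0
side tape 5 0.0
side mug 5 0.0
side offcut 20 0.0
```

Both ends dropped: the front by about 8 mm and the back by about 6 mm, with roughly 2 mm of pixel noise. A batten still up on its rail would show no drop at its end. The board's back corner is predicted at row 329 in the crop for a seated board and is measured at 328; a board still on the rails would put it at 315. The robot is clear and the bystanders are unchanged, so I'm handing in.

```bash
python3 -c "
from cell import workorder
print(workorder.finish_job())"
```

```text
the job is handed in; nothing more can be done
None
```

The board is pushed back along its rails into the locating notches, with the jar still standing on it. I handed the job in at about 9 s; no verdict is reported.

- **Push:** I pushed the end face with half-open fingertips at 32 mm/s. Sliding took about 3 N, then the force dipped to 0.7 N and jumped to 20 N as the board stopped dead. I then backed off and moved the arm clear.
- **Position:** The end face is at carcass x ≈ -53 mm, inside the -82 to -23 mm window, after about 56 mm of travel.
- **Height:** Triangulated corners show the front end dropped about 8 mm and the back about 6 mm. The back corner matched the seated prediction to about 1 pixel of the enlarged crop; the front corner was off by 3.5.
- **Level:** The 8 mm and 6 mm drops disagree by about 2 mm (0.014 rad). I put that down to pixel noise, so level is confirmed only to that accuracy.
- **Jar and bystanders:** The jar looks upright and did not shift on the board. The glue, offcut, hammer, driver, mug and tape look unchanged in both views.
- **Calibration check that was off:** A cheek corner known to be 85 mm high triangulated to 80 mm. I therefore relied on the before-and-after difference rather than absolute heights.

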